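# Lock the levelling foot of a gel-casting table

## Task

The casting table has been levelled and one foot is still unlocked: the one with two spanners on it, the upper on the adjusting screw and the lower on its jam nut. Swing the lower spanner clockwise (seen from above) until the nut meets the table, then hold the screw by its own spanner while you draw the nut's spanner firmly towards it (squeezing the two handles between the fingers does both) until the nut is jammed tight and goes no further. The screw must not be turned from its setting, and nothing else is to be disturbed.

Things in the scene. Friction and masses are not known exactly. Their poses are not given: they have to be found in the camera images.
- foot: the unlocked levelling foot: a vertical M10 screw in the rounded end of an ear of the casting table, at either of the two corners nearest the robot. It is fixed; the origin lies on the bench under the screw's axis. The rubber pad is 36 mm across and 11 mm high; its yaw follows the table's
- foot_axis (a point): point on the vertical axis of the screw and nut, at the level of the casting table's upper face, 37 mm above the bench. The screw's hexagon head ends 61 mm above the bench
- screw_handle (a point): middle of the UPPER spanner's handle (on the screw's head), 120 mm from the axis, 57 mm above the bench. The handle is a level flat bar, radial, 13 mm wide, 6 mm thick (54 to 60 mm above the bench), straight from 18 to 130 mm from the axis, then a 22 mm ring end to 150 mm. It stays on the screw and points roughly to the robot. Beyond 20 mm from the axis only the bench lies below the handles
- nut_handle (a point): the same point on the LOWER spanner (the one on the jam nut), 120 mm from the axis, 42.5 mm above the bench; same handle, 13 mm wide and 6 mm thick (39.5 to 45.5 mm above the bench). It stands anticlockwise from the upper one as seen from above, at an angle of 1.4 rad minus joint nut_run minus joint nut_nip, stays on the nut and passes freely under the other
- screw (a joint): turn of the adjusting screw and the upper spanner, rad, growing clockwise as seen from above. It stays where it is left; it turns with 0.5 N m (about 4.5 N at 110 mm), and follows the nut if the nut, once met with the table, is turned without holding it
- nut_run (a joint): clockwise turn of the nut while it runs down freely on the screw, rad (0.06 N m, about half a newton at 110 mm); it starts between 0.1 and 0.5 and stops at 1.0, when the nut meets the table. The handles then stand 0.40 rad apart (44 mm between their middles at 110 mm from the axis)
- nut_nip (a joint): further clockwise turn of the nut against the screw as it jams, rad: 0 at first, tight at the stop at 0.22. It takes 0.9 N m (about 8 N at 110 mm), more than the screw withstands unheld, and stays where it is left. The handles then stand 0.18 rad apart
- base_plate: the casting table, fixed: aluminium plate 210 x 270 mm, 12 mm thick, upper face 37 mm above the bench, with three ears of 36 mm for its feet: two at 145 mm to -x of its origin and 105 mm to either side, one at 145 mm to +x. The origin lies on the bench under its middle, the plate reaches from x -100 to +110 mm of it
- locked_foot: the other foot nearest the robot, already locked, without spanners; fixed; its screw head ends 61 mm above the bench; origin on the bench under its axis
- casting_tray: clear gel tray, 110 x 160 mm, 22 mm high, with a white comb across it (34 mm high in all), lying loose on the table; origin at the middle of its underside; leave it alone
- tube_rack: yellow-green rack with capped tubes, 200 x 110 x 57 mm, loose on the bench to the robot's right; origin at the middle of its underside; leave it alone
- reagent_bottle: amber jar, 70 mm across and 140 mm high, loose on the bench to the robot's left; origin at the middle of its underside; leave it alone
- tip_box: blue box of pipette tips with a clear lid, 82 x 122 x 80 mm, loose on the bench to the robot's left; origin at the middle of its underside; leave it alone
Things that resemble listed ones, but are neither listed nor needed, are in the scene too. Of the things shaped like the foot, the bare steel one is meant.

How it is judged:
By the outcome, as a careful person would: the job done as asked, in the order asked, and still so for the second after the job is handed in, with the robot touching nothing.
It also fails if it takes over 59 s, if anything falls off the work surface, if the arm or the gripper's body presses on something with over 40 N, if the wrist force passes 120 N, or if a joint passes its speed limit or range.

## Robot

A 6-joint arm with a two-finger parallel gripper is mounted at the origin on the work surface. World frame = base frame: x ahead of the robot, y to its left, z up, the work surface at z = 0. Lengths are in m, angles in degrees, forces in N, time in s.
With the tool pointing down it reaches from about 0.3 to 0.75 m from the base axis. Payload 8.5 kg.
Tool frame: the origin (TCP) lies on the centre line of the jaws, within the pads' length; the fingertips stand 14 mm ahead of it and the grasp point (between the pads) lies 5 mm behind it; z points along the fingers, x is the direction in which the jaws open and shut, and the axes are right-handed (so a half turn about z gives the same grasp; the last joint's range is limited). The gripper opens to 85 mm and grips with 20 to 120 N. Pads are 22 mm wide; open, the fingers measure 114 mm over their backs; the gripper's body (76 mm by 85 mm) begins 54 mm behind the grasp point. The pads swing forward as they close: fully open they stand 13 mm farther back than shut.
Start: joints at [52.179, 21.807, 74.336, -0, 83.858, -12.336], TCP at [0.237, 0.496, 0.245] pointing down, gripper open.
Joint ranges: [-178.18, 178.18], [-50.72, 133.34], [12.68, 142.11], [-81.47, 261.47], [9.98, 163.14], [-165.26, 165.26]. Speed limits (degrees/s): [136.94, 136.94, 180, 180, 180, 180].

## Interface

Orientations are given as a 3x3 rotation matrix whose columns are the frame's x, y, z axes.
In Python, from rig import * gives the robot as it stands.
- The arm moves only by the shell command python3 -m crank 'ROWS' [FORCE]. ROWS is JSON, one flat list of numbers, 7 for each row, row after row: the turn, a rotation vector about the world's x, y, z in rad, then the shift along the world's x, y, z in m, then the opening in per cent of the stroke, from 0 (shut) to 100 (fully open). A call has 1 to 20 rows; each row shifts and turns the commanded pose from where the row before left it; what a row does not reach is not made up. A row lasts 1/10 s, in which the tool goes at most 50 mm and 8.59 degrees, less where a joint would pass 70% of its speed; a pose out of reach is approached as far as the arm can. A call is refused whole if a number of a shift passes 0.05 or a number of a turn 0.15, either way. A call with a gripper value outside its range is refused whole. The fingers move at their own pace and stop on an object; FORCE is the grip in N (left out, the last holds). Time passes only in rows, so rows that do not move let the fingers close. It gives the time, the measured TCP pose, the force and the opening at its end, in the units of the state.
- observe(): the state, without advancing time (a new reading comes with each control period).
- get_image(name): name is "side" or "top" or "wrist"; returns a dict with "frame" (480x640x3 uint8, red, green, blue), "fov_y" (degrees; the focal length in pixels is half the picture's height over the tangent of half this angle, whatever the lens; pixels are square), "cx", "cy" (the principal point, pixels), "world_to_cam" (4x4, takes a point from world to camera coordinates). Camera axes: x right, y up, looking along -z (the intrinsics and any distortion apply to the point x, -y, -z); pixel columns grow to the right and rows downward; lengths in m; the calibration is good to about 2 mm. A picture is of the moment at which its call begins. There is no depth.
- close_job(): hands the job in, once; it reports no verdict.
The state is a dict: "time_s": time; "q": joint angles; "qvel": joint speeds; "joint_efforts": joint torques, N m; "position": TCP position; "tool_rot": TCP orientation; "ft_force": force on the tool from outside, world axes, zero at the start; "wrist_torque": the same for the moment, N m; "grip_width": finger opening in m.
Only numpy, scipy, OpenCV 4.12 (cv2) and the standard library are available. Lean on these libraries where they do the work, as an engineer would, in place of code of your own. Each camera call takes 0.05 s, during which the arm holds its last target. There are 200 camera calls.

## Working session

There is one attempt and no reset: what is moved stays moved. The work goes in short steps, Python scripts to look and compute and a shell command to move; the robot and the scene stay as the last step left them, time stands still between calls to the robot, and variables do not carry over. Pictures are saved under pics/ and viewed, about 8 in all and at most 12, crops included, and the job is handed in when it is done.

```bash
mkdir -p pics; ls; python3 - <<'E'
from rig import *
import cv2
for n in ("top","side"):
    d=get_image(n); cv2.imwrite(f"pics/{n}0.png",d["frame"][:,:,::-1])
    print(n,d["fov_y"],d["cx"],d["cy"],d["world_to_cam"],[k for k in d])
print(observe())
E
```

```text
pics
top 45.244781838240314 314.1983666189283 240.59440669778593 [[ 0.01229513 -0.9998588   0.0114545  -0.01287994]
 [ 0.98816167  0.01390161  0.15278502 -0.61648577]
 [-0.15292269  0.00944039  0.98819306 -1.37583929]
 [ 0.          0.          0.          1.        ]] ['frame', 'fov_y', 'cx', 'cy', 'world_to_cam']
side 54.41224105787805 316.63340992783867 240.6079427199235 [[-0.9663496  -0.25652513 -0.01906081  0.60413068]
 [ 0.18721133 -0.7521844   0.63179945 -0.16867756]
 [-0.17640968  0.60697074  0.7748975  -1.08840205]
 [ 0.          0.          0.          1.        ]] ['frame', 'fov_y', 'cx', 'cy', 'world_to_cam']
{'time_s': 0.1, 'q': array([ 5.21808838e+01,  2.18346603e+01,  7.43773703e+01,  5.21884619e-04,
        8.38572585e+01, -1.23337670e+01]), 'qvel': array([ 0.05608868, -0.04212739, -0.18733382, -0.06661334, -0.06191504,
       -0.02399092]), 'joint_efforts': array([ 3.79751291e-03, -4.49223697e+01, -2.31655079e+01, -1.57935083e-04,
        3.72156675e-03, -5.36640607e-05]), 'position': array([0.23649071, 0.49630255, 0.24481455]), 'tool_rot': array([[ 4.30280730e-01,  9.02694817e-01, -7.48675713e-04],
       [ 9.02694357e-01, -4.30281299e-01, -9.49752622e-04],
       [-1.17947793e-03, -2.67165090e-04, -9.99999269e-01]]), 'ft_force': array([ 0.33059692,  0.29775937, -0.0195459 ]), 'wrist_torque': array([-0.01790619, -0.00697779,  0.018447  ]), 'grip_width': 0.08536155638707216}
```

View pics/top0.png

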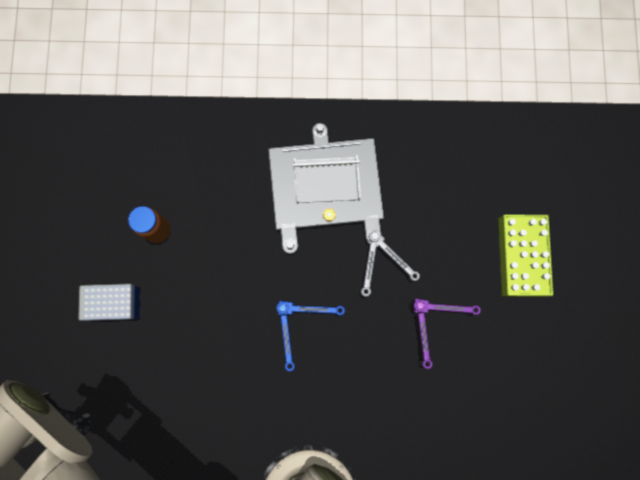

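View pics/side0.png

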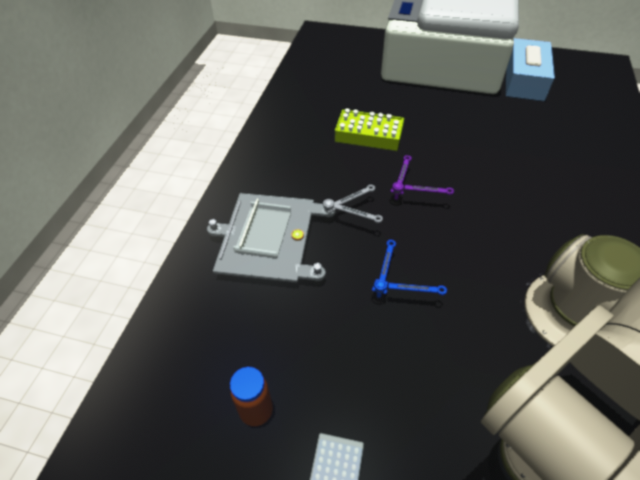

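Candidates for the foot in the top view are bare steel (375,237), blue (285,308) and purple (421,306). The locked foot at (290,245) has no spanners. I choose the bare steel one: ring ends at (366,292), pointing to the robot and so the upper, and (415,276), anticlockwise and so the lower. Next is a close crop of both views.

```bash
cat > h.py <<'E'
import numpy as np, cv2
from rig import *
def P(d):
    W=np.array(d["world_to_cam"]); f=240/np.tan(np.radians(d["fov_y"])/2)
    K=np.array([[f,0,d["cx"]],[0,f,d["cy"]],[0,0,1]])
    return K@np.diag([1,-1,-1])@W[:3]
def proj(d,p):
    v=P(d)@np.append(p,1); return v[:2]/v[2]
def tri(ds,uvs):
    A=[]
    for d,(u,v) in zip(ds,uvs):
        M=P(d); A+= [u*M[2]-M[0], v*M[2]-M[1]]
    x=np.linalg.svd(np.array(A))[2][-1]; return x[:3]/x[3]
def onz(d,uv,z):
    M=P(d); B=np.array([uv[0]*M[2]-M[0],uv[1]*M[2]-M[1]])
    return np.append(np.linalg.solve(B[:,:2],-B[:,2]*z-B[:,3]),z)
E
python3 - <<'E'
from h import *
t=cv2.imread("pics/top0.png")[220:310,345:435]; s=cv2.imread("pics/side0.png")[165:245,310:400]
t=cv2.resize(t,None,fx=4.4,fy=4.4,interpolation=cv2.INTER_CUBIC); s=cv2.resize(s,None,fx=4.4,fy=4.4,interpolation=cv2.INTER_CUBIC)
s=cv2.copyMakeBorder(s,0,t.shape[0]-s.shape[0],0,0,cv2.BORDER_CONSTANT)
cv2.imwrite("pics/c1.png",np.hstack([t,s]))
d=get_image("top")
for uv,z in (((375,237),.061),((366,292),.057),((415,276),.0425)): print(onz(d,uv,z))
E
```

```text
[ 0.62552356 -0.15364937  0.061     ]
[ 0.49083312 -0.1317568   0.057     ]
[ 0.53267567 -0.25401152  0.0425    ]
```

View pics/c1.png

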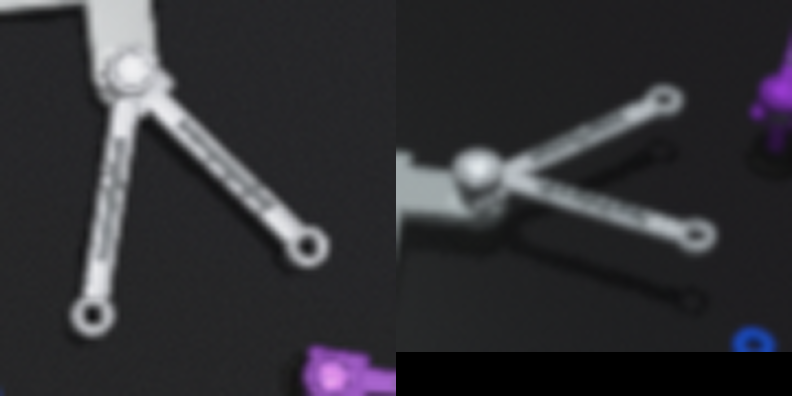

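```bash
python3 - <<'E'
from h import *
T=get_image("top");S=get_image("side")
pts={}
for n,a,b in (("head",(374.5,235.6),(328.4,203)),("up",(365.6,291.2),(377.9,218)),("low",(414.4,275.5),(370.4,187.4))):
    p=tri((T,S),(a,b)); pts[n]=p; print(n,p.round(4),proj(T,p)-a,proj(S,p)-b)
for n in("up","low"):
    v=pts[n]-pts["head"]; print(n,np.hypot(*v[:2]),np.degrees(np.arctan2(v[1],v[0])))
E
```

```text
head [ 0.6306 -0.1529  0.0568] [-0.02472796 -0.38020502] [0.51984842 0.1183297 ]
up [ 0.4934 -0.1307  0.0575] [-2.50526707e-04 -2.73134228e-01] [0.37775379 0.08482667]
low [ 0.5348 -0.2526  0.0425] [-0.00637956 -0.34902484] [0.45596989 0.10265128]
up 0.13901980618524934 170.84098869728572
low 0.13830979535141233 -133.88169732582497
```

Heights (57.5 and 42.5 mm) and ring radius (139 and 138 mm) match the text. The handles stand 0.965 rad apart, so nut_run ≈ 0.435. I'll move above with the jaws shut and look through the wrist camera.

```bash
python3 -m crank '[0,0,0.0167,0.019,-0.041,0,0, 0,0,0.0167,0.019,-0.041,0,0, 0,0,0.0167,0.019,-0.041,0,0, 0,0,0.0167,0.019,-0.041,0,0, 0,0,0.0167,0.019,-0.041,0,0, 0,0,0.0167,0.019,-0.041,0,0, 0,0,0.0167,0.019,-0.041,0,0, 0,0,0.0167,0.019,-0.041,0,0, 0,0,0.0167,0.019,-0.041,0,0, 0,0,0.0167,0.019,-0.041,0,0, 0,0,0.0167,0.019,-0.041,0,0, 0,0,0.0167,0.019,-0.041,0,0, 0,0,0.0167,0.019,-0.041,0,0, 0,0,0.0167,0.019,-0.041,0,0, 0,0,0.0167,0.019,-0.041,0,0, 0,0,0.0167,0.019,-0.041,0,0, 0,0,0.0167,0.019,-0.041,0,0, 0,0,0,0,0,0,0, 0,0,0,0,0,0,0]' 20
python3 - <<'E'
from h import *
w=get_image("wrist"); cv2.imwrite("pics/w1.png",w["frame"][:,:,::-1])
for p in((.6306,-.1529,.061),(.4934,-.1307,.057),(.5348,-.2526,.0425)): print(proj(w,p))
s=observe(); print(s["position"],s["tool_rot"],s["ft_force"],s["grip_width"])
E
```

```text
time_s: 2.15
position: [0.5595, -0.2011, 0.2446]
tool_rot: [[0.162, 0.987, -0.001], [0.987, -0.162, 0.001], [0.001, -0.001, -1.0]]
ft_force: [0.6, 0.4, 1.0]
grip_width: -0.0001
[390.7628864  289.58348465]
[399.29935966 108.46633209]
[247.8657492 188.8666484]
[ 0.5593582  -0.20009246  0.24501161] [[ 1.60378827e-01  9.87055252e-01 -7.49396999e-04]
 [ 9.87055382e-01 -1.60378331e-01  6.80452089e-04]
 [ 5.51456768e-04 -8.48826449e-04 -9.99999488e-01]] [0.48343883 0.20099813 0.25140427] -0.0003339755545045871
```

View pics/w1.png

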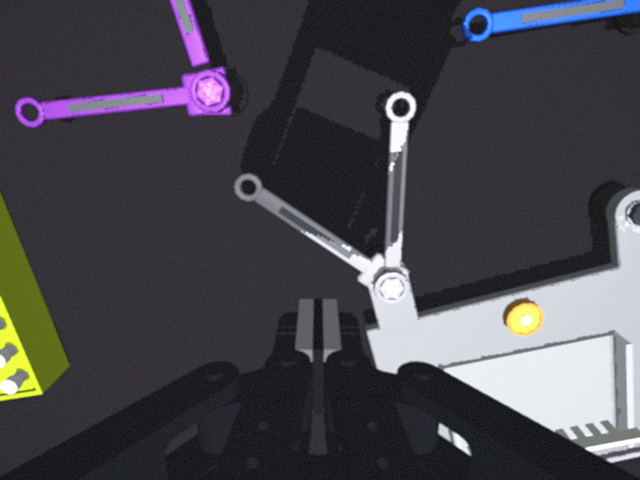

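Wrist view: steel head (391,287), upper ring (401,107), lower ring (248,187). These are within about 2.5 px of the predictions, so the choice and position are confirmed. I'll go down outside the lower handle, jaws shut.

```bash
python3 -m crank '[0,0,0,0.014,-0.029,-0.03,0, 0,0,0,0.014,-0.029,-0.03,0, 0,0,0,0,0,-0.0365,0, 0,0,0,0,0,-0.0365,0, 0,0,0,0,0,-0.0365,0, 0,0,0,0,0,-0.0365,0, 0,0,0,0,0,0,0, 0,0,0,0,0,0,0]'
python3 -m crank '[0,0,0,-0.0065,0.0065,0,0, 0,0,0,-0.0065,0.0065,0,0, 0,0,0,-0.005,0.004,0,0, 0,0,0,-0.005,0.004,0,0, 0,0,0,-0.005,0.004,0,0, 0,0,0,-0.005,0.004,0,0, 0,0,0,-0.004,0.005,0,0, 0,0,0,-0.004,0.005,0,0, 0,0,0,-0.004,0.005,0,0, 0,0,0,0,0,0,0, 0,0,0,0,0,0,0]'
python3 - <<'E'
from h import *
w=get_image("wrist"); cv2.imwrite("pics/w2.png",w["frame"][:,:,::-1])
for p in((.629,-.153,.061),(.4925,-.131,.057)): print(proj(w,p))
s=observe(); print(s["position"],s["ft_force"])
E
```

```text
time_s: 3.0
position: [0.588, -0.2578, 0.0406]
tool_rot: [[0.159, 0.987, 0.001], [0.987, -0.159, -0.0], [-0.0, 0.001, -1.0]]
ft_force: [0.2, -0.4, 0.0]
grip_width: -0.0
time_s: 4.1
position: [0.5426, -0.2144, 0.0393]
tool_rot: [[0.16, 0.987, -0.0], [0.987, -0.16, 0.0], [0.0, -0.0, -1.0]]
ft_force: [1.1, -0.1, 0.1]
grip_width: -0.0
[530.88472692 564.11373146]
[602.28850917 162.73595051]
[ 0.54266077 -0.21458083  0.03929257] [ 0.37323169 -0.26365673 -0.26066814]
```

View pics/w2.png

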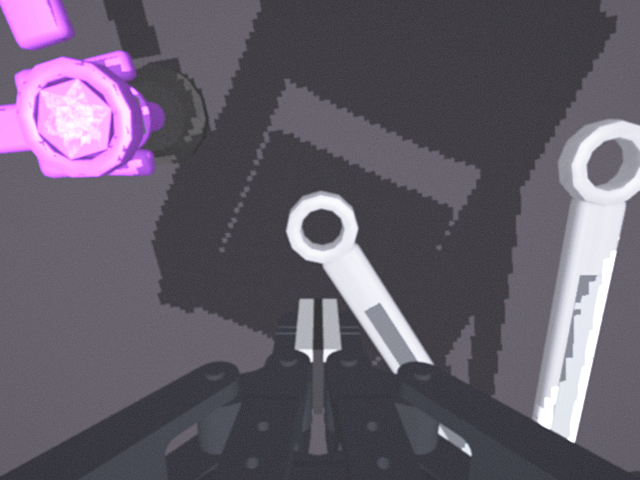

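The lower ring is at (322,228) and the upper ring at (607,161), so the upper spanner has not moved and the lower has swung.

```bash
python3 - <<'E'
from h import *
w=get_image("wrist")
u=onz(w,(607,161),.057); l=onz(w,(322,228),.0425); A=np.array([.629,-.153])
for p in(u,l):
    v=p[:2]-A; print(p,np.hypot(*v),np.degrees(np.arctan2(v[1],v[0]))%360)
T=get_image("top")["frame"][220:310,345:435,::-1]
cv2.imwrite("pics/t2.png",cv2.resize(np.ascontiguousarray(T),None,fx=5,fy=5,interpolation=cv2.INTER_CUBIC))
E
```

```text
[ 0.49234219 -0.1299709   0.057     ] 0.1385846157972295 170.4345855966995
[ 0.50229915 -0.2065065   0.0425    ] 0.1375356372764974 202.89461603192603
```

Separation is now 0.567 rad at 138 mm. I'll push 10 mm more, back off, lift, open and move over the pair.

```bash
python3 -m crank '[0,0,0,-0.001,0.003,0,0, 0,0,0,-0.001,0.003,0,0, 0,0,0,-0.0015,0.0035,0,0, 0,0,0,0,0,0,0, 0,0,0,0,0,0,0]'
python3 -m crank '[0,0,0,0.002,-0.006,0,0, 0,0,0,0,0,0.03,0, 0,0,0,0,0,0.04,50, 0,0,0,0,0,0.04,100, 0,0,0,-0.008,0.022,0,100, 0,0,0,-0.0095,0.021,0,100, 0,0,0,0,0,0,100, 0,0,0,0,0,0,100, 0,0,0,0,0,0,100, 0,0,0,0,0,0,100]'
python3 - <<'E'
from h import *
w=get_image("wrist"); cv2.imwrite("pics/w3.png",w["frame"][:,:,::-1])
for p in((.629,-.153,.061),(.4924,-.130,.057)): print(proj(w,p))
s=observe(); print(s["position"],s["tool_rot"][:,0],s["ft_force"],s["grip_width"])
E
```

```text
time_s: 4.75
position: [0.5392, -0.2048, 0.0394]
tool_rot: [[0.16, 0.987, 0.0], [0.987, -0.16, 0.0], [0.0, 0.0, -1.0]]
ft_force: [0.3, 0.8, -0.3]
grip_width: 0.0002
time_s: 5.75
position: [0.5239, -0.1688, 0.1491]
tool_rot: [[0.161, 0.987, -0.0], [0.987, -0.161, -0.0], [-0.0, -0.0, -1.0]]
ft_force: [0.3, -0.0, 0.0]
grip_width: 0.0858
[370.44709605 410.72982406]
[380.48039333 186.05693531]
[ 0.52386933 -0.16870706  0.14910254] [ 1.60857112e-01  9.86977704e-01 -3.51503839e-05] [-0.23037366 -0.10464027 -0.8747911 ] 0.085161540800962
```

View pics/w3.png

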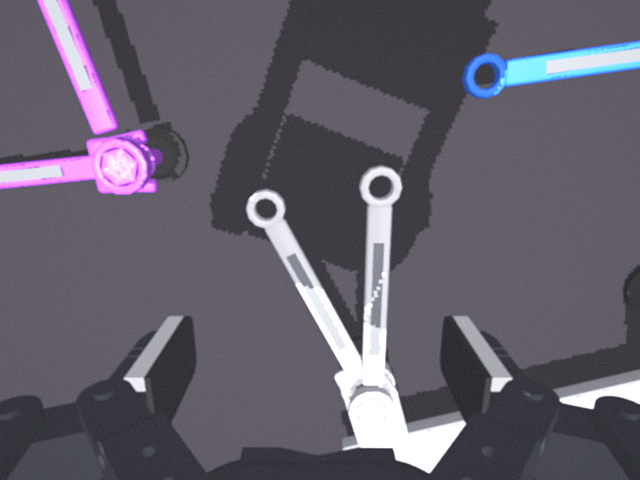

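```bash
python3 - <<'E'
from h import *
w=get_image("wrist")
u=onz(w,(381,186),.057); l=onz(w,(266,209),.0425); A=np.array([.629,-.153])
for p in(u,l):
    v=p[:2]-A; print(p,np.hypot(*v),np.degrees(np.arctan2(v[1],v[0]))%360)
s=observe(); R=s["tool_rot"]
for p in (u,l,np.append(A,.05)): print(R.T@(p-s["position"]))
E
python3 -m crank '[0,0,0,0,0,-0.03,100, 0,0,0,0,0,-0.03,100, 0,0,0,0,0,-0.03,100, 0,0,0,0,0,-0.015,100, 0,0,0,0,0,-0.012,100, 0,0,0,0,0,0,100, 0,0,0,0,0,0,100, 0,0,0,0,0,0,100]' 20
```

```text
[ 0.49232906 -0.12960209  0.057     ] 0.13865932767693584 170.28520903499233
[ 0.49772654 -0.19415218  0.0425    ] 0.1375726096903395 197.4053952069021
[ 0.03340337 -0.03731572  0.09211971]
[-0.0294394  -0.02160758  0.10661586]
[0.03228502 0.10134    0.09910183]
time_s: 6.65
position: [0.5241, -0.1683, 0.0333]
tool_rot: [[0.16, 0.987, 0.002], [0.987, -0.16, -0.001], [-0.001, 0.002, -1.0]]
ft_force: [0.1, 0.7, 0.0]
grip_width: 0.0852
```

Separation is 0.473 rad, and the upper handle's outer face is about 3 mm inside its pad. I'll close gently towards contact.

```bash
python3 -m crank '[0,0,0,0,0,0,98, 0,0,0,0,0,0,96, 0,0,0,0,0,0,95, 0,0,0,0,0,0,95, 0,0,0,0,0,0,95]' 
python3 - <<'E'
from h import *
s=observe(); print(s["position"],s["ft_force"],s["wrist_torque"],s["grip_width"])
w=get_image("wrist"); cv2.imwrite("pics/w4.png",w["frame"][:,:,::-1])
for p in((.629,-.153,.061),(.4923,-.1298,.057)): print(proj(w,p))
E
```

```text
time_s: 7.15
position: [0.5236, -0.168, 0.0324]
tool_rot: [[0.16, 0.987, 0.0], [0.987, -0.16, -0.0], [-0.0, 0.0, -1.0]]
ft_force: [-0.7, 0.4, -0.4]
grip_width: 0.0814
[ 0.52364332 -0.16802546  0.0323778 ] [-0.67874487  0.40104534 -0.43479687] [ 0.04780971 -0.04281914  0.0014037 ] 0.08141188649664433
[407.70656558 638.32048153]
[441.472763   264.80512391]
```

View pics/w4.png

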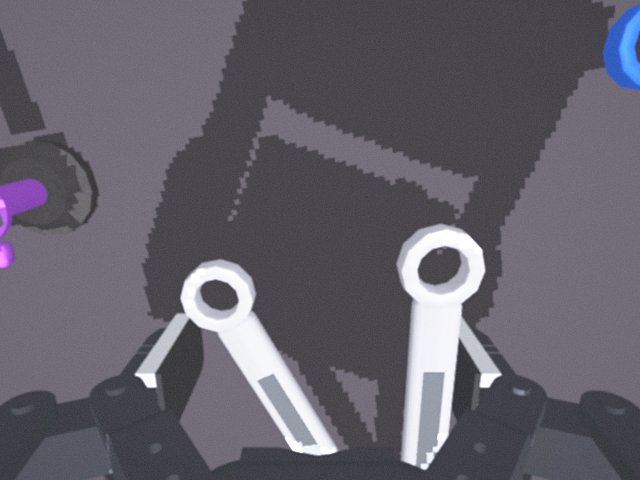

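Upper ring at (441,265), exactly as predicted, so it is unmoved. The pads stand outside both handles (left pad about x 165, right pad about x 475). Now small steps to feel contact.

```bash
for i in 1; do python3 -m crank '[0,0,0,0,0,0,94, 0,0,0,0,0,0,94, 0,0,0,0,0,0,94]' | grep -E "ft|grip|pos"; python3 -m crank '[0,0,0,0,0,0,93, 0,0,0,0,0,0,93, 0,0,0,0,0,0,93]'| grep -E "ft|grip|pos"; python3 -m crank '[0,0,0,0,0,0,92, 0,0,0,0,0,0,92, 0,0,0,0,0,0,92]'| grep -E "ft|grip|pos"; done
```

```text
position: [0.5237, -0.168, 0.0323]
ft_force: [-0.0, -0.0, 0.4]
grip_width: 0.0806
position: [0.5236, -0.168, 0.0323]
ft_force: [0.8, 0.2, 0.2]
grip_width: 0.0794
position: [0.5236, -0.168, 0.0323]
ft_force: [0.1, 0.2, 0.7]
grip_width: 0.0784
```

```bash
python3 -m crank '[0,0,0,0,0,0,91.5, 0,0,0,0,0,0,91.5, 0,0,0,0,0,0,91.5]' | grep -E "ft|grip|pos"; python3 -m crank '[0,0,0,0,0,0,91, 0,0,0,0,0,0,91, 0,0,0,0,0,0,91]'| grep -E "ft|grip|pos"
```

```text
position: [0.5236, -0.168, 0.0323]
ft_force: [0.3, 0.2, 0.0]
grip_width: 0.0784
position: [0.5236, -0.168, 0.0323]
ft_force: [0.2, -0.3, -0.1]
grip_width: 0.078
```

```bash
python3 -m crank '[0,0,0,0,0,0,90.5, 0,0,0,0,0,0,90.5, 0,0,0,0,0,0,90.5]'| grep -E "ft|grip|pos"
```

```text
position: [0.5237, -0.168, 0.0323]
ft_force: [-0.2, 0.9, 0.8]
grip_width: 0.0774
```

```bash
python3 -m crank '[0,0,0,0,0,0,90, 0,0,0,0,0,0,90, 0,0,0,0,0,0,90]'| grep -E "ft|grip"; python3 -c "
from rig import *
print(observe()['ft_force'])"; python3 -m crank '[0,0,0,0,0,0,89.5, 0,0,0,0,0,0,89.5, 0,0,0,0,0,0,89.5]'| grep -E "ft|grip"; python3 -c "
from rig import *
s=observe();print(s['ft_force'],s['wrist_torque'])"
```

```text
ft_force: [0.7, 2.7, 2.1]
grip_width: 0.0768
[0.72714012 2.71904218 2.07997512]
ft_force: [1.4, 5.6, 3.0]
grip_width: 0.0762
[1.40512686 5.57331992 3.03678226] [ 0.78402202 -0.14071258 -0.00818927]
```

Contact is felt at 90 % (2.7 N), and 5.6 N at 89.5 %. Next I close while shifting the arm half the closing, so the upper pad stays put.

```bash
python3 -m crank '[0,0,0,0.0001,0.00055,0,88.5, 0,0,0,0.00007,0.00042,0,87.5, 0,0,0,0.00007,0.00042,0,86.5, 0,0,0,0.00007,0.00042,0,85.5, 0,0,0,0.00007,0.00042,0,84.5, 0,0,0,0,0,0,84.5]'| grep -E "pos|ft|grip"
```

```text
position: [0.524, -0.1661, 0.0322]
ft_force: [0.4, 0.6, 0.9]
grip_width: 0.0721
```

```bash
python3 -m crank '[0,0,0,0.00005,0.0003,0,83.5, 0,0,0,0.00007,0.00042,0,82.5, 0,0,0,0.00007,0.00042,0,81.5, 0,0,0,0.00007,0.00042,0,80.5, 0,0,0,0.00007,0.00042,0,79.5, 0,0,0,0,0,0,79.5]'| grep -E "pos|ft|grip"
```

```text
position: [0.5243, -0.1639, 0.0323]
ft_force: [-0.6, -1.3, 0.0]
grip_width: 0.0677
```

```bash
python3 -m crank '[0,0,0,0.00003,0.0002,0,78.5, 0,0,0,0.00007,0.00042,0,77.5, 0,0,0,0.00007,0.00042,0,76.5, 0,0,0,0,0,0,76.5]'| grep -E "pos|ft|grip"; python3 -c "
from rig import *
print(observe()['ft_force'])"
```

```text
position: [0.5245, -0.1628, 0.0323]
ft_force: [0.7, 0.7, 0.8]
grip_width: 0.065
[0.71311866 0.66474487 0.84445076]
```

```bash
cat >> h.py <<'E'
def ring(d,p,z):
    u,v=proj(d,p).round().astype(int); g=cv2.cvtColor(d["frame"],cv2.COLOR_RGB2GRAY)
    m=(g<150).astype(np.uint8); n,lab,st,c=cv2.connectedComponentsWithStats(m)
    k=[i for i in range(1,n) if 300<st[i,4]<4000 and np.hypot(*(c[i]-(u,v)))<70]
    k=min(k,key=lambda i:np.hypot(*(c[i]-(u,v))))
    return c[k],st[k,4],onz(d,c[k],z)
def check(w):
    A=np.array([.629,-.153]); r=[]
    for p,z in((np.array([.4923,-.1297,.057]),.057),(None,.0425)):
        if p is None:
            try:
                best=min((ring(w,np.append(A+.138*np.array([np.cos(a),np.sin(a)]),z),z) for a in np.radians(np.arange(181,200,2))),key=lambda q:abs(np.hypot(*(q[2][:2]-A))-.138)+(np.hypot(*(q[2][:2]-[.4923,-.1297]))<.015))
            except ValueError: print("no lower"); continue
        else: best=ring(w,p,z)
        v=best[2][:2]-A; print(best[0].round(1),best[1],best[2].round(4),np.hypot(*v).round(4),(np.degrees(np.arctan2(v[1],v[0]))%360).round(2))
E
python3 - <<'E'
from h import *
w=get_image("wrist"); cv2.imwrite("pics/w5.png",w["frame"][:,:,::-1]); check(w)
f=cv2.imread("pics/w4.png")[:,:,::-1]; w4=dict(w); w4["frame"]=np.ascontiguousarray(f)
# w4 camera: shift by TCP difference
d=np.array([.52364,-.16803,.03238])-observe()["position"]; W=np.array(w["world_to_cam"]).copy(); W[:3,3]-=W[:3,:3]@d; w4["world_to_cam"]=W; check(w4)
E
```

```text
[415.4 265.6] 1332 [ 0.4923 -0.1314  0.057 ] 0.1384 171.01
no lower
[439.5 265.6] 1296 [ 0.4924 -0.1303  0.057 ] 0.1384 170.58
no lower
```

View pics/w5.png

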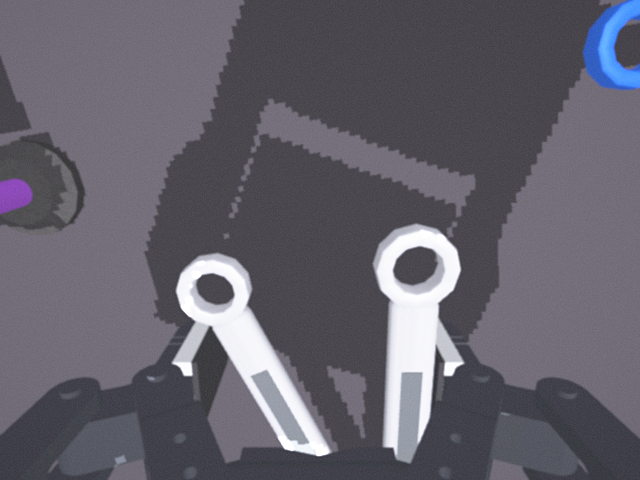

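The picture shows upper ring (415,266) and lower ring (213,290), with both pads at the handles. The upper is about 0.4° anticlockwise of its setting, because my pad leaned on it slightly. I'll move the pad's stop out by 0.7 mm, so the screw is driven back against it as the nut nips.

```bash
python3 -m crank '[0,0,0,0.0001,0.0007,0,76.5, 0,0,0,0.00007,0.00043,0,75.5, 0,0,0,0.00007,0.00043,0,74.5, 0,0,0,0.00007,0.00043,0,73.5, 0,0,0,0.00007,0.00043,0,72.5, 0,0,0,0.00007,0.00043,0,71.5, 0,0,0,0.00007,0.00043,0,70.5,0,0,0,0,0,0,70.5]'| grep -E "pos|ft|grip"; python3 -c "
from h import *
check(get_image('wrist'))"
```

```text
position: [0.525, -0.1599, 0.0324]
ft_force: [-2.3, -4.4, 1.0]
grip_width: 0.0601
[404.  265.3] 1346 [ 0.4922 -0.1314  0.057 ] 0.1385 171.01
no lower
```

```bash
python3 - <<'E'
s=open('h.py').read()
s=s.replace("<70]\n","<70]\n    if not k: return np.zeros(2),0,np.full(3,9.)\n"); open('h.py','w').write(s)
E
python3 -m crank '[0,0,0,0.00007,0.00043,0,69.5, 0,0,0,0.00007,0.00043,0,68.5, 0,0,0,0.00007,0.00043,0,67.5, 0,0,0,0,0,0,67.5]'| grep -E "pos|ft|grip"; python3 -c "
from h import *
check(get_image('wrist'))"
```

```text
position: [0.5253, -0.1583, 0.0326]
ft_force: [-3.8, -3.7, 4.5]
grip_width: 0.0578
[402.2 264.9] 1341 [ 0.4924 -0.1303  0.057 ] 0.1385 170.55
[220.2 279.7] 956 [ 0.4942 -0.1831  0.0425] 0.1381 192.59
```

The screw is back at 170.55° against 170.58° at first, and the separation is 0.385 rad, so the nip has begun. Continuing.

```bash
python3 -m crank '[0,0,0,0.00005,0.0003,0,66.5, 0,0,0,0.00007,0.00043,0,65.5, 0,0,0,0.00007,0.00043,0,64.5, 0,0,0,0.00007,0.00043,0,63.5, 0,0,0,0.00007,0.00043,0,62.5, 0,0,0,0.00007,0.00043,0,61.5, 0,0,0,0,0,0,61.5]'| grep -E "pos|ft|grip"; python3 -c "
from h import *
check(get_image('wrist'))"
```

```text
position: [0.5257, -0.1557, 0.0326]
ft_force: [-2.8, -3.3, 7.2]
grip_width: 0.053
[392.6 265. ] 1351 [ 0.4924 -0.1301  0.057 ] 0.1385 170.5
[227.9 273.8] 990 [ 0.4931 -0.1778  0.0425] 0.1382 190.34
```

```bash
python3 -m crank '[0,0,0,0.00005,0.0003,0,60.5, 0,0,0,0.00007,0.00042,0,59.5, 0,0,0,0.00007,0.00042,0,58.5, 0,0,0,0.00007,0.00042,0,57.5, 0,0,0,0.00007,0.00042,0,56.5, 0,0,0,0.00007,0.00042,0,55.5, 0,0,0,0.00007,0.00042,0,54.5, 0,0,0,0.00007,0.00042,0,53.5, 0,0,0,0,0,0,53.5]'| grep -E "pos|ft|grip"; python3 -c "
from h import *
check(get_image('wrist'))"
```

```text
position: [0.5262, -0.1524, 0.0327]
ft_force: [-3.1, -2.8, 7.6]
grip_width: 0.046
[379.7 265. ] 1362 [ 0.4924 -0.1301  0.057 ] 0.1385 170.5
[239.8 266.6] 1030 [ 0.4919 -0.1704  0.0425] 0.1382 187.23
```

```bash
python3 -m crank '[0,0,0,0.00005,0.0003,0,52.5, 0,0,0,0.00007,0.00042,0,51.5, 0,0,0,0.00007,0.00042,0,50.5, 0,0,0,0.00007,0.00042,0,49.5, 0,0,0,0.00007,0.00042,0,48.5, 0,0,0,0.00007,0.00042,0,47.5, 0,0,0,0.00007,0.00042,0,46.5, 0,0,0,0.00007,0.00042,0,45.5, 0,0,0,0.00007,0.00042,0,44.5, 0,0,0,0.00007,0.00042,0,43.5, 0,0,0,0,0,0,43.5]'| grep -E "pos|ft|grip"; python3 -c "
from h import *
check(get_image('wrist'))"
```

```text
position: [0.5268, -0.1482, 0.0327]
ft_force: [-3.9, -1.8, 8.3]
grip_width: 0.0376
[363.7 265.2] 1380 [ 0.4924 -0.1301  0.057 ] 0.1385 170.5
[256.5 259. ] 1074 [ 0.491  -0.1608  0.0425] 0.1382 183.22
```

```bash
python3 -m crank '[0,0,0,0.00005,0.0003,0,42.5, 0,0,0,0.00007,0.00042,0,41.5, 0,0,0,0.00007,0.00042,0,40.5, 0,0,0,0.00007,0.00042,0,39.5, 0,0,0,0,0,0,39.5]'| grep -E "pos|ft|grip"; python3 -c "
from h import *
check(get_image('wrist'))"
```

```text
position: [0.5271, -0.1465, 0.0328]
ft_force: [-4.2, -1.6, 8.3]
grip_width: 0.0342
[357.3 265.3] 1376 [ 0.4924 -0.1302  0.057 ] 0.1385 170.5
[263.8 256.4] 1092 [ 0.4908 -0.1568  0.0425] 0.1383 181.56
```

```bash
python3 -m crank '[0,0,0,0.00007,0.0004,0,38.5, 0,0,0,0.00005,0.0003,0,37.8, 0,0,0,0,0,0,37.8, 0,0,0,0,0,0,37.8]'| grep -E "pos|ft|grip"; python3 -c "
from h import *
check(get_image('wrist'))"; python3 -m crank '[0,0,0,0.00003,0.0002,0,37.2, 0,0,0,0,0,0,37.2, 0,0,0,0,0,0,37.2]'| grep -E "pos|ft|grip"; python3 -c "
from h import *
check(get_image('wrist'))"
```

```text
position: [0.5272, -0.1458, 0.0328]
ft_force: [-4.4, -0.7, 8.6]
grip_width: 0.0322
[354.5 265.3] 1384 [ 0.4924 -0.1302  0.057 ] 0.1385 170.51
[266.9 255.5] 1095 [ 0.4907 -0.1551  0.0425] 0.1383 180.87
position: [0.5272, -0.1456, 0.0328]
ft_force: [-3.6, -1.3, 8.6]
grip_width: 0.0319
[353.6 265.2] 1388 [ 0.4924 -0.1302  0.057 ] 0.1385 170.5
[268.  255.1] 1101 [ 0.4907 -0.1545  0.0425] 0.1383 180.62
```

The separation is about 0.18 rad. Now I squeeze without moving the arm, to see whether it stalls.

```bash
python3 -m crank '[0,0,0,0,0,0,36.5, 0,0,0,0,0,0,36.5, 0,0,0,0,0,0,36.5]' 25| grep -E "pos|ft|grip"; python3 -c "
from h import *
check(get_image('wrist'))";  python3 -m crank '[0,0,0,0,0,0,35.5, 0,0,0,0,0,0,35.5, 0,0,0,0,0,0,35.5]' 25| grep -E "pos|ft|grip"; python3 -c "
from h import *
check(get_image('wrist'))"
```

```text
position: [0.5272, -0.1453, 0.0328]
ft_force: [-4.1, 0.5, 9.2]
grip_width: 0.031
[352.7 265.2] 1384 [ 0.4924 -0.1302  0.057 ] 0.1385 170.51
[269.4 254.7] 1098 [ 0.4907 -0.1538  0.0425] 0.1383 180.35
position: [0.5273, -0.145, 0.0329]
ft_force: [-3.9, 1.9, 10.5]
grip_width: 0.0303
[351.1 265.3] 1381 [ 0.4924 -0.1303  0.057 ] 0.1385 170.56
[271.2 254.4] 1098 [ 0.4907 -0.153   0.0425] 0.1383 180.0
```

```bash
python3 -m crank '[0,0,0,0.00005,0.0003,0,34.5, 0,0,0,0.00005,0.0003,0,33.5, 0,0,0,0,0,0,33.5, 0,0,0,0,0,0,33.5]' 25| grep -E "pos|ft|grip"; python3 -c "
from h import *
check(get_image('wrist'))"
```

```text
position: [0.5273, -0.1445, 0.0329]
ft_force: [-3.4, 2.0, 11.4]
grip_width: 0.029
[347.7 265.3] 1380 [ 0.4924 -0.1306  0.057 ] 0.1385 170.69
[273.8 253.7] 1100 [ 0.4907 -0.1517  0.0425] 0.1383 179.44
```

```bash
python3 -m crank '[0,0,0,0,0.0001,0,32, 0,0,0,0,0,0,31, 0,0,0,0,0,0,31, 0,0,0,0,0,0,31]' 25| grep -E "pos|ft|grip"; python3 -c "
from h import *
w=get_image('wrist'); check(w); cv2.imwrite('pics/w6.png',w['frame'][:,:,::-1])"
```

```text
position: [0.5273, -0.144, 0.0331]
ft_force: [-3.7, 4.3, 11.9]
grip_width: 0.027
[343.6 265.3] 1363 [ 0.4922 -0.1313  0.057 ] 0.1385 170.97
[276.8 253. ] 1099 [ 0.4907 -0.1503  0.0425] 0.1383 178.89
```

View pics/w6.png

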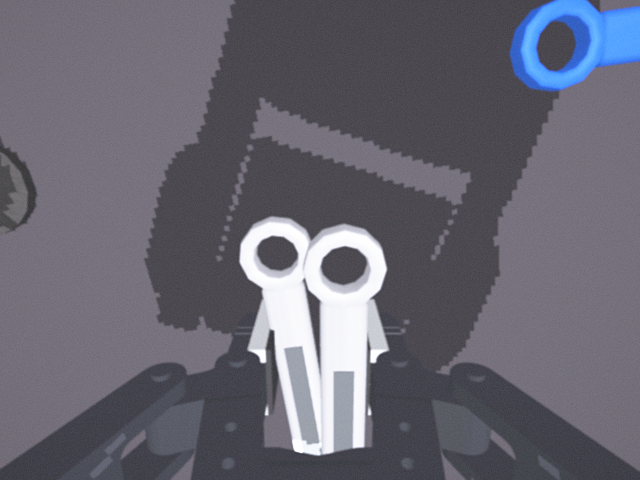

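The rings are at (277,253) and (344,265), with both pads on their handles. The measured separation is now below 0.18, so the nut is at its stop and the squeeze has drawn the pair in symmetrically; the upper is 0.4° off. I'll shift the clamped pair back by that amount and check.

```bash
python3 -m crank '[0,0,0,0.00007,0.0004,0,31, 0,0,0,0.00007,0.0004,0,31, 0,0,0,0,0,0,31, 0,0,0,0,0,0,31]' 25| grep -E "pos|ft|grip"; python3 -c "
from h import *
check(get_image('wrist'))"
```

```text
position: [0.5274, -0.1439, 0.0331]
ft_force: [-4.6, 0.8, 13.6]
grip_width: 0.0266
[343.1 265.1] 1371 [ 0.4922 -0.1313  0.057 ] 0.1385 170.97
[276.8 252.9] 1098 [ 0.4907 -0.1502  0.0425] 0.1383 178.85
```

```bash
python3 -m crank '[0,0,0,0.00007,0.0004,0,31, 0,0,0,0.00007,0.0004,0,31, 0,0,0,0,0,0,31, 0,0,0,0,0,0,31]' 25| grep -E "pos|ft|grip"; python3 -c "
from h import *
check(get_image('wrist'))"
```

```text
position: [0.5274, -0.1437, 0.0331]
ft_force: [-5.4, -1.9, 13.4]
grip_width: 0.0269
[342.9 265.1] 1375 [ 0.4923 -0.1311  0.057 ] 0.1385 170.9
[276.8 252.7] 1103 [ 0.4907 -0.15    0.0425] 0.1383 178.76
```

```bash
python3 -m crank '[0,0,0,0.0001,0.0006,0,31, 0,0,0,0.00007,0.0004,0,31, 0,0,0,0,0,0,31, 0,0,0,0,0,0,31]' 25| grep -E "pos|ft|grip"; python3 -c "
from h import *
check(get_image('wrist'))"
```

```text
position: [0.5276, -0.1428, 0.0331]
ft_force: [-5.3, -3.5, 11.6]
grip_width: 0.0265
[344.  264.8] 1378 [ 0.4925 -0.1299  0.057 ] 0.1385 170.38
[277.6 251.9] 1108 [ 0.4908 -0.1488  0.0425] 0.1383 178.25
```

Upper 170.38°, within 0.2° of its setting. Now I release gradually.

```bash
python3 -m crank '[0,0,0,0,0,0,32, 0,0,0,0,0,0,33, 0,0,0,0,0,0,34, 0,0,0,0,0,0,35, 0,0,0,0,0,0,36, 0,0,0,0,0,0,38, 0,0,0,0,0,0,40, 0,0,0,0,0,0,40]' 25| grep -E "pos|ft|grip"; python3 -c "
from h import *
check(get_image('wrist'))"
```

```text
position: [0.5279, -0.1423, 0.0322]
ft_force: [0.3, -0.8, 1.4]
grip_width: 0.0339
[349.5 265.4] 1397 [ 0.4928 -0.128   0.057 ] 0.1385 169.61
[269.2 253.2] 1123 [ 0.4907 -0.1507  0.0425] 0.1383 179.05
```

After release the separation sprang to 0.165 (the stop was being pressed), but the upper spanner went 0.95° clockwise. I'll bring it back with the upper pad alone, the lower pad standing clear, so the jammed pair turns together.

```bash
python3 -m crank '[0,0,0,-0.00016,-0.001,0,40, 0,0,0,-0.00016,-0.001,0,40, 0,0,0,-0.00016,-0.001,0,40, 0,0,0,-0.00008,-0.0005,0,40, 0,0,0,0,0,0,40, 0,0,0,0,0,0,40]' 25| grep -E "pos|ft|grip"; python3 -c "
from h import *
check(get_image('wrist'))"
```

```text
position: [0.5271, -0.1458, 0.0322]
ft_force: [1.3, 4.8, -0.2]
grip_width: 0.0344
[359.3 266.2] 1391 [ 0.4926 -0.1289  0.057 ] 0.1385 170.0
[277.4 254.5] 1118 [ 0.4907 -0.1518  0.0425] 0.1383 179.52
```

```bash
python3 -m crank '[0,0,0,-0.00008,-0.0005,0,40, 0,0,0,-0.00008,-0.0005,0,40, 0,0,0,0,0,0,40, 0,0,0,0,0,0,40]' 25| grep -E "pos|ft|grip"; python3 -c "
from h import *
check(get_image('wrist'))"
```

```text
position: [0.5268, -0.147, 0.0322]
ft_force: [-0.8, 5.4, -0.8]
grip_width: 0.034
[357.6 266.3] 1390 [ 0.4923 -0.1307  0.057 ] 0.1385 170.71
[276.  255.6] 1114 [ 0.4907 -0.1536  0.0425] 0.1383 180.24
```

The screw is at 170.7° against 170.55° set, and the pair still stands 0.166 rad apart. I'll clear the pads, lift away and check.

```bash
python3 -m crank '[0,0,0,0.0002,0.0015,0,42, 0,0,0,0,0,0,46, 0,0,0,0,0,0,52, 0,0,0,0,0,0,60, 0,0,0,0,0,0,60, 0,0,0,0,0,0,60, 0,0,0,0,0,0.02,60, 0,0,0,0,0,0.04,60, 0,0,0,0,0,0.05,60, 0,0,0,0,0,0.04,60, 0,0,0,0,0,0.04,60, 0,0,0,0,0,0,60, 0,0,0,0,0,0,60]' 25| grep -E "time|pos|ft|grip"; python3 - <<'E'
from h import *
w=get_image("wrist"); check(w); cv2.imwrite("pics/w7.png",w["frame"][:,:,::-1])
T=get_image("top"); cv2.imwrite("pics/t7.png",T["frame"][:,:,::-1])
print([proj(w,p) for p in((.629,-.153,.061),(.4923,-.1297,.057),(.491,-.1535,.0425))])
E
```

```text
time_s: 22.95
position: [0.5273, -0.1457, 0.2227]
ft_force: [0.3, -0.2, -0.4]
grip_width: 0.0513
[331.2 168.1] 327 [ 0.4925 -0.1304  0.057 ] 0.1384 170.6
[309.  225.6] 314 [ 0.5347 -0.1535  0.0425] 0.0943 180.32
[array([329.27394493, 346.60524883]), array([332.19266346, 167.60766436]), array([298.93984329, 168.45017195])]
```

View pics/w7.png

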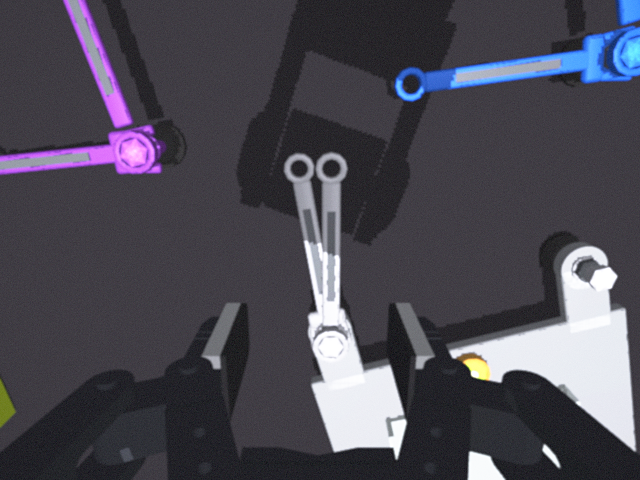

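The wrist view shows the upper ring at (331,168) and the lower at (299,168), jammed close together. The head is at (330,346), where predicted, and the gripper is clear of everything. Screw at 170.6°.

```bash
python3 -c "
from rig import *
print(close_job())"
```

```text
the job is handed in; nothing more can be done
None
```

The nut on the bare steel foot is jammed tight, the screw is within about 0.3° of its first setting, and the job is handed in at about 23 s of the 59 s.

**What I did:** I swung the lower spanner clockwise with the shut jaws until the handles stood about 0.47 rad apart. I then straddled both handles and closed the jaws, moving the arm so the upper pad held the screw's spanner still, until the nut met the table and nipped tight.

**Last checks:**
- **Nut:** the handles stand 0.166 rad apart, against 0.18 expected at the stop. Squeezed, they came to 0.138 and sprang back to 0.166 on release, so I take the nut to be at its stop. Measuring error may account for the rest.
- **Screw:** the upper handle reads 170.6°, against 170.3–170.8° in the views taken before the squeeze.
- **Clear of everything:** the gripper was lifted well clear and the wrist force was near zero. The last wrist view showed nothing disturbed, but it takes in only part of the scene. I saved a final top picture but did not view it.

**What went less well:** the screw did not stay perfectly still. It moved about 0.4° anticlockwise when the upper pad first leaned on it, and the same again near the end of the squeeze. It then went about 0.95° clockwise when I released the squeeze. I put it back each time; the last time the jammed pair turned together and their spacing did not change.

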